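# Open a tight jar of hazelnuts in the pantry's jar holder

### The arm

A 7-joint arm with a two-finger parallel gripper is mounted at the origin on the work surface. World frame = base frame: x ahead of the robot, y to its left, z up, the work surface at z = 0. Lengths are in m, angles in rad, forces in N, time in s.
With the tool pointing down it reaches from about 0.425 to 0.925 m from the base axis. Payload 6.8 kg.
Tool frame: the origin (TCP) lies midway between the tips of the shut fingers; the grasp point (between the pads) lies 19 mm behind it; z points along the fingers, x is the direction in which the jaws open and shut, and the axes are right-handed (so a half turn about z gives the same grasp; the last joint's range is limited). The gripper opens to 85 mm and grips with 20 to 120 N. Pads are 22 mm wide; open, the fingers measure 114 mm over their backs; the gripper's body (76 mm by 85 mm) begins 54 mm behind the grasp point. The pads swing forward as they close: fully open they stand 13 mm farther back than shut.
Start: joints at [1.144, 0.477, 0.022, 1.555, -0.011, 1.109, -0.083], TCP at [0.212, -0.641, 0.211] pointing down, gripper open.
Joint ranges: [-2.96, 2.96], [-0.34, 2.1], [-1.41, 1.46], [0.24, 2.44], [-1.37, 4.51], [0.17, 1.92], [-2.96, 2.96]. Speed limits (rad/s): [2.39, 2.39, 3.14, 3.14, 3.14, 3.14, 3.14].

### API

Orientations are given as a unit quaternion [w, x, y, z].
In Python, from station import bot gives the robot as it stands.
- The arm moves only by the tool step_arm, never from a script. Its argument "increments" is a list of rows, each a list of 7 numbers: the shift along the tool's x, y, z in cm, then the turn, a rotation vector about the tool's x, y, z in degrees, then the closure, from 0 (fully open) to 1 (shut). A call has 1 to 20 rows; each row shifts and turns the commanded pose from where the row before left it, along the tool's axes as they then stand; what a row does not reach is not made up. A row lasts 1/10 s, in which the tool goes at most 50 mm and 8.59 degrees, less where a joint would pass 70% of its speed; a pose out of reach is approached as far as the arm can. A call is refused whole if a number of a shift passes 5 or a number of a turn 8.59, either way. A call with a gripper value outside its range is refused whole. The fingers move at their own pace and stop on an object; "squeeze" is the grip in N (left out, the last holds). Time passes only in rows, so rows that do not move let the fingers close. It gives the time, the measured TCP pose, the force and the opening at its end, in the units of the state.
- bot.get_obs(): the state, without advancing time (a new reading comes with each control period).
- bot.read_camera(name): name is "side" or "top"; returns a dict with "pixels" (400x640x3 uint8, red, green, blue), "vertical_fov" (degrees; the focal length in pixels is half the picture's height over the tangent of half this angle, whatever the lens; pixels are square), "cx", "cy" (the principal point, pixels), "camera_from_world" (4x4, takes a point from world to camera coordinates). Camera axes: x right, y down, z forward; pixel columns grow to the right and rows downward; lengths in m; the calibration is good to about 2 mm. A picture is of the moment at which its call begins. There is no depth.
- bot.hand_in(): hands the job in, once; it reports no verdict.
Trained networks look in a picture, given as the dict that the camera call returned (one of the last four; its "shot" number tells which), for a name from the list of things; names that differ only in an ending like _2 or _b are one class to them, and where a whole thing is asked for, a point or a joint stands for the part that bears it (a point fixed in the world has none). Each returns a list of dicts, best first, with "score" (0 to 1); they miss things now and then, are a little off and sometimes report something else, mostly with a low value. They report only what shows in the picture. A call takes as long as a camera call. They do not tell look-alikes from the thing itself.
- bot.find_in(picture, query): "point" ([column, row] in pixels, amid what is visible of it).
- bot.cut_out(picture, query): "pixels" (400x640 bool, what is visible of it) and "point" ([column, row] in pixels, amid what is visible of it).
- bot.pinpoint(picture, query): "point" ([column, row] in pixels: a listed point, or the origin of a listed thing).
The state is a dict: "t": time; "q": joint angles; "joint_vel": joint speeds; "joint_torque": joint torques, N m; "eef_pos": TCP position; "tool_rot": TCP orientation; "contact_force": force on the tool from outside, world axes, zero at the start; "torque": the same for the moment, N m; "gripper_width": opening from 0.0 (shut) to 1.0 (fully open).
Only numpy, scipy, OpenCV 4.12 (cv2) and the standard library are available. Lean on these libraries where they do the work, as an engineer would, in place of code of your own. Each camera call takes 0.05 s, during which the arm holds its last target.

### The job

Carry the small six-sided jar upright and stand it fully home in the jar holder whose well fits it snugly, so that the holder keeps the jar from turning. Then unscrew its tight lid, about a quarter turn anticlockwise seen from above, stop turning as soon as the threads let go, and lift the lid straight up until its lower edge is just clear of the glass. Finish still holding the lid there, level and over the mouth, about a finger's breadth up, with the jar left in its holder and the other groceries left where they stand.

Things in the scene. Friction and masses are not known exactly. Their poses are not given: they have to be found in the camera images.
- jar_mid (a point): Small six-sided clear glass jar of hazelnuts, round gold-coloured screw lid, 60 mm across flats, 0.25 to 0.45 kg. Point: on its axis, 43 mm above its underside (glass 86 mm high). z up; x squarely out of a flat (same look every 60 degrees). Its flat sides end at 58 mm, then a shoulder narrows, so fingers on the lid may reach down to 62 mm above the underside. Other entries tell the lid.
- jar_mouth (a point): Centre of the small jar's glass rim, 86 mm above its underside, inside the lid while shut; axes as jar_mid. Three short threads on the neck hold the lid's three lugs: the lid is free to lift after 50 degrees of anticlockwise turn (from above) relative to the jar; at about 90 degrees the lugs meet the next threads and stop.
- lid_mid (a point): Centre of the small jar's lid: round tin plate, diameter 60 mm, 17 mm high. Shut, its lower edge is 73 mm and top 90 mm above the jar's underside; z up, x as the jar's x. Tight: 0.4 to 0.7 N m loosens it, needed mostly over the first 15 degrees. It rises at most 2 mm as it unscrews, so it can be turned at constant height. Shut, it stands a 30 N pull: the jar can be carried by it.
- small_holder_well (a point): Centre of the well's floor in the smaller jar holder, 8 mm above the counter; x squarely to a wall, z up. Heavy grey base fixed to the counter, round foot 105 mm; six-sided rubber-lined well 63 mm across flats, its rim 41 mm above the counter; the top 7 mm flare outwards by 4 mm. The 60 mm jar goes in at any of six headings and can turn about 5 degrees before the walls stop it.
- large_holder_well (a point): Same point of the larger holder: same make and height, foot 122 mm, well 80 mm across flats, in which the small jar would just spin. Not used here.
- large_jar: A larger six-sided jar with a lid, 74 mm across flats and 120 mm high; origin at the centre of its underside. Leave it alone.
- tin: A food tin with a cream paper band, 75 mm in diameter, 110 mm high; origin at the centre of its underside. Leave it alone.
- spice: A small spice jar with a black lid, 48 mm in diameter, 95 mm high; origin at the centre of its underside. Leave it alone.
Things that resemble listed ones, but are neither listed nor needed, are in the scene too. Leave any green or red look-alike of the part that bears lid_mid alone.

How it is judged:
On the way, in this order (a step that is already met when the one before it is completed fails the run):
1. the small jar stands fully home and upright in the smaller holder, its lid still on (z of jar_mid in the frame of small_holder_well between 0.04 and 0.046 m and horizontal distance between jar_mid and small_holder_well below 0.006 m and angle between jar_mid's own z axis and vertical below 0.09 rad and z of lid_mid in the frame of jar_mouth below 0 m and angle between the x axis of lid_mid and the x axis of jar_mid, either way round below 0.5 rad), for 0.2 s.
2. the lid is unscrewed, still down on the neck, while the holder braces the jar (z of jar_mid in the frame of small_holder_well between 0.04 and 0.046 m and horizontal distance between jar_mid and small_holder_well below 0.006 m and angle between jar_mid's own z axis and vertical below 0.09 rad and z of lid_mid in the frame of jar_mouth below 0 m and angle between the x axis of lid_mid and the x axis of jar_mid, either way round above 0.7 rad), for 0.05 s.
At the end, for the whole second after the job is handed in: The small jar is home in the smaller well (3 mm, 6 mm off centre, 5 degrees). The fingers hold the lid still, turned 40 to 140 degrees from shut, its lower edge 0.5 to 35 mm above the rim, within 12 mm of the axis, level to 10 degrees; neither lid nor fingers touch the jar (z of jar_mid in the frame of small_holder_well between 0.04 and 0.046 m and horizontal distance between jar_mid and small_holder_well below 0.006 m and angle between jar_mid's own z axis and vertical below 0.09 rad and z of lid_mid in the frame of jar_mouth between 0.009 and 0.0435 m and horizontal distance between lid_mid and jar_mouth below 0.012 m and angle between lid_mid's own z axis and vertical below 0.17 rad and angle between the x axis of lid_mid and the x axis of jar_mid, either way round above 0.7 rad and contact force between lid and the fingers above 2 N and contact force between each of lid, the fingers and jar below 0.3 N and linear speed of lid below 0.02 m/s); the arm keeps its last pose, push and grip.
It fails at once if the larger jar was pushed away or knocked over (distance of large_jar from where it was at the start of the episode above 0.03 m or angle between large_jar's own z axis and vertical above 0.35 rad).
It fails at once if the tin was pushed away or knocked over (distance of tin from where it was at the start of the episode above 0.03 m or angle between tin's own z axis and vertical above 0.35 rad).
It fails at once if the spice jar was pushed away or knocked over (distance of spice from where it was at the start of the episode above 0.03 m or angle between spice's own z axis and vertical above 0.35 rad).
It fails at once if the small jar was tipped over (angle between jar_mid's own z axis and vertical above 0.5 rad).
It also fails if it takes over 45 s, if anything falls off the work surface, if the arm or the gripper's body presses on something with over 40 N, if the wrist force passes 120 N, or if a joint passes its speed limit or range.

## Working session

There is one attempt and no reset: what is moved stays moved. The work goes in short steps, Python scripts to look and compute and a tool call to move; the robot and the scene stay as the last step left them, time stands still between calls to the robot, and variables do not carry over. Pictures are saved under pics/ and viewed, and the job is handed in when it is done.

Besides the shell and the picture viewer there is one more tool, called after "Emit:" as a command line: name --pt "numbers of a row" for each row, then --argument value for the rest. step_arm: Moves the arm, as the interface text tells. Its arguments: {"type":"object","properties":{"increments":{"type":"array"},"squeeze":{"type":"number"}},"required":["increments"]}

```bash
mkdir -p pics; ls; cat > h.py <<'E'
import numpy as np, cv2
from station import bot
def save(p,n): cv2.imwrite('pics/'+n, cv2.cvtColor(p['pixels'],cv2.COLOR_RGB2BGR))
def K(p):
    f=200/np.tan(np.radians(p['vertical_fov'])/2); return f,p['cx'],p['cy']
def proj(p,X):
    f,cx,cy=K(p); T=np.array(p['camera_from_world']); c=T[:3,:3]@np.array(X)+T[:3,3]; return np.array([cx+f*c[0]/c[2],cy+f*c[1]/c[2]])
def ray(p,uv):
    f,cx,cy=K(p); T=np.array(p['camera_from_world']); R=T[:3,:3]; o=-R.T@T[:3,3]
    d=R.T@np.array([(uv[0]-cx)/f,(uv[1]-cy)/f,1]); return o,d/np.linalg.norm(d)
def atz(p,uv,z):
    o,d=ray(p,uv); return o+d*(z-o[2])/d[2]
def tri(a,ua,b,ub):
    o1,d1=ray(a,ua);o2,d2=ray(b,ub)
    s=np.linalg.lstsq(np.c_[d1,-d2],o2-o1,rcond=None)[0]
    p1=o1+s[0]*d1;p2=o2+s[1]*d2; return (p1+p2)/2,np.linalg.norm(p1-p2)
E
python3 - <<'E'
from h import *
np.set_printoptions(precision=4,suppress=True)
print(bot.get_obs())
P={n:bot.read_camera(n) for n in('side','top')}
for n,p in P.items():
    save(p,n+'0.png'); print(n,p['vertical_fov'],p['cx'],p['cy'],{k for k in p}); print(np.array(p['camera_from_world']))
    for q in('jar_mid','jar_mouth','lid_mid','small_holder_well','large_holder_well','large_jar','tin','spice'):
        for d in bot.pinpoint(p,q)[:3]: print(n,q,np.round(d['point'],1),round(d['score'],2))
E
```

```text
pics
{'t': 0.0, 'q': array([ 1.1439,  0.4778,  0.0224,  1.5565, -0.0115,  1.1093, -0.0831]), 'joint_vel': array([-0.0003,  0.0003,  0.0013,  0.0011,  0.001 ,  0.0015,  0.0005]), 'joint_torque': array([  0.0001, -59.6466,   1.608 , -28.1203,   0.0125,   0.0092,
        -0.    ]), 'eef_pos': array([ 0.2113, -0.6404,  0.2096]), 'tool_rot': array([-0.0005,  0.8104, -0.5859, -0.0008]), 'contact_force': array([-0.4267,  0.6692,  0.1276]), 'torque': array([-0.0124,  0.0225,  0.0398]), 'gripper_width': 0.9997637736471517}
side 55.078754197731456 319.7269687899952 197.97569074607 {'pixels', 'camera_from_world', 'shot', 'cx', 'vertical_fov', 'cy'}
[[ 0.9237 -0.3828  0.0147 -0.5559]
 [-0.1882 -0.487  -0.8529  0.191 ]
 [ 0.3336  0.7851 -0.5219  0.7581]
 [ 0.      0.      0.      1.    ]]
side jar_mid [318.6 316.7] 0.7
side lid_mid [314.8 303.4] 0.97
side lid_mid [366.8 308.1] 0.97
side lid_mid [299.5 287.9] 0.97
side small_holder_well [249.3 182.5] 0.94
side large_holder_well [291.2 226.8] 0.61
side large_jar [369.4 224.3] 0.58
side large_jar [291.6 225.5] 0.4
side tin [333.7 188.9] 0.85
side spice [438.4 308.7] 0.75
top 57.40872038943366 317.3907314683071 200.09534974468218 {'pixels', 'camera_from_world', 'shot', 'cx', 'vertical_fov', 'cy'}
[[ 0.0288 -0.9992 -0.0266 -0.0218]
 [-0.9885 -0.0246 -0.149   0.5845]
 [ 0.1483  0.0305 -0.9885  0.9366]
 [ 0.      0.      0.      1.    ]]
top jar_mid [426.6 244.6] 0.51
top jar_mouth [302.7 221.6] 0.65
top jar_mouth [434.1 243.6] 0.5
top lid_mid [382.6 238.7] 0.94
top lid_mid [420.1 203.4] 0.86
top lid_mid [430.3 245.6] 0.85
top small_holder_well [207.8 229.3] 0.69
top large_holder_well [300.4 222. ] 0.65
top large_jar [332.3 153.1] 0.81
top tin [258.4 154. ] 0.78
top spice [435.2 161.7] 0.73
top spice [209.4 230.3] 0.54
```

View pics/side0.png

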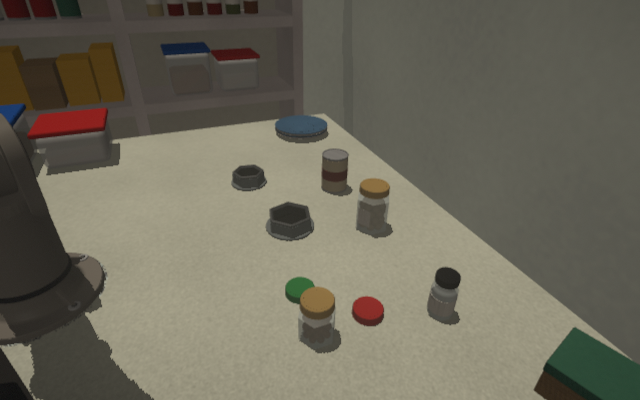

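View pics/top0.png

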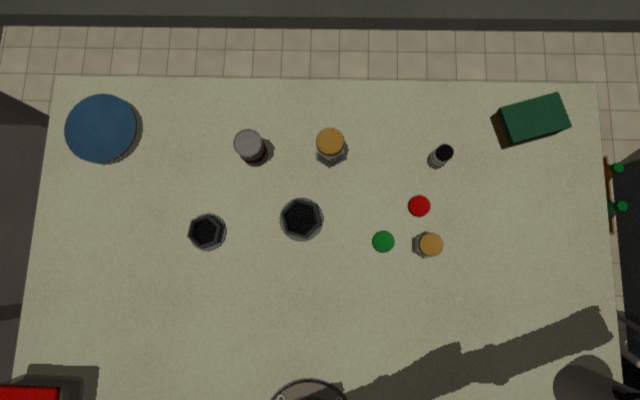

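The gold-lidded small jar is at side (318,318) and top (430,245), with green and red loose lids beside it. The small holder is at side (249,178) and top (207,231). The next step is to measure them more finely.

```bash
python3 - <<'E'
from h import *
np.set_printoptions(precision=4,suppress=True)
P={n:bot.read_camera(n) for n in('side','top')}
def crop(n,u,v,w=40):
    im=cv2.cvtColor(P[n]['pixels'],cv2.COLOR_RGB2BGR)[v-w:v+w,u-w:u+w]; im=cv2.convertScaleAbs(im,alpha=1.8)
    return cv2.resize(im,(400,300) if 0 else (300,300),interpolation=cv2.INTER_CUBIC)
cv2.imwrite('pics/crops.png',np.vstack([np.hstack([crop('side',318,318),crop('top',428,247)]),np.hstack([crop('side',249,178),crop('top',207,231)])]))
lid={}
for n,p in P.items():
    hsv=cv2.cvtColor(p['pixels'],cv2.COLOR_RGB2HSV)
    m=cv2.inRange(hsv,(8,110,80),(28,255,255))
    k,l,s,c=cv2.connectedComponentsWithStats(m)
    for i in range(1,k):
        if s[i,4]>100: print(n,s[i],c[i])
    for q in('lid_mid','small_holder_well','jar_mid'):
        for d in bot.cut_out(p,q)[:4]:
            ys,xs=np.nonzero(d['pixels']); print(n,q,round(d['score'],2),d['point'],xs.min(),xs.max(),ys.min(),ys.max(),len(xs))
a,b=P['side'],P['top']
print('lid',tri(a,(317.8,302),b,(430.6,245)))
print(tri(a,(249.3,182.5),b,(207.8,229.3)), atz(a,(249.3,182.5),.008), atz(b,(207.8,229.3),.008))
print('large',tri(a,(291.2,226.8),b,(300.4,222)),'ljar',tri(a,(369.4,224.3),b,(332,153)),'tin',tri(a,(333.7,188.9),b,(258.4,154)),'spice',tri(a,(438.4,308.7),b,(435.2,161.7)))
E
```

```text
side [361 179  28  15 337] [374.4481 185.7211]
side [300 287  34  27 722] [316.5222 299.9114]
side lid_mid 0.87 [294.7, 286.6] 285 312 277 302 458
side lid_mid 0.85 [317.1, 303.0] 300 334 286 318 953
side lid_mid 0.77 [366.8, 309.5] 352 383 295 325 804
side small_holder_well 0.87 [250.8, 179.7] 231 265 164 189 734
side small_holder_well 0.59 [291.3, 225.3] 266 313 201 239 1484
side small_holder_well 0.52 [318.1, 329.5] 299 334 313 347 946
side jar_mid 0.69 [316.7, 329.6] 298 334 311 348 1018
top [316 128  28  26 569] [329.5659 140.7083]
top [420 233  23  23 424] [430.8255 244.217 ]
top lid_mid 0.86 [379.1, 242.6] 372 394 230 253 434
top lid_mid 0.83 [417.8, 203.9] 408 430 196 217 389
top lid_mid 0.8 [430.6, 246.9] 419 442 233 255 439
top small_holder_well 0.72 [208.2, 230.5] 187 226 214 251 1148
lid (array([ 0.4735, -0.2947,  0.0837]), np.float64(0.002636653732884677))
(array([ 0.4986,  0.3003, -0.0023]), np.float64(0.0058611743177275615)) [0.4922 0.2826 0.008 ] [0.5009 0.2963 0.008 ]
large (array([ 0.5342,  0.0395, -0.0025]), np.float64(0.011094614639455134)) ljar (array([ 0.7222, -0.0415,  0.0118]), np.float64(0.005898053359343735)) tin (array([0.7187, 0.1689, 0.0008]), np.float64(0.004317467506425141)) spice (array([ 0.7072, -0.3316,  0.0106]), np.float64(0.0016100357144913971))
```

View pics/crops.png

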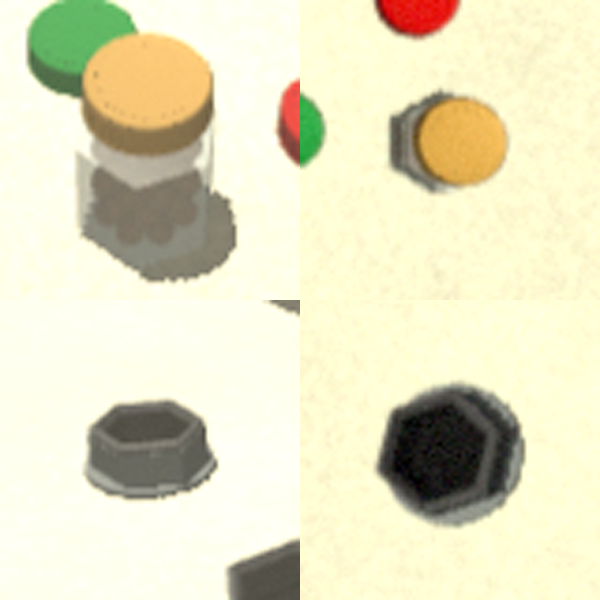

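```bash
python3 - <<'E'
from h import *
P={n:bot.read_camera(n) for n in('side','top')}
def crop(n,u,v,w=25):
    im=cv2.cvtColor(P[n]['pixels'],cv2.COLOR_RGB2BGR)[v-w:v+w,u-w:u+w]; im=np.clip(255*(im/255.*1.6)**.6,0,255).astype(np.uint8)
    im=cv2.resize(im,(400,400),interpolation=cv2.INTER_CUBIC)
    for i in range(0,50,10):
        cv2.putText(im,str(u-w+i),(i*8,8),0,.3,(0,0,255)); cv2.line(im,(i*8,0),(i*8,400),(0,0,255) if 0 else (200,120,120),1)
        cv2.putText(im,str(v-w+i),(0,i*8+8),0,.3,(0,0,255)); cv2.line(im,(0,i*8),(400,i*8),(200,120,120),1)
    return im
cv2.imwrite('pics/jarbig.png',np.hstack([crop('side',317,318,35),crop('top',425,246)]))
cv2.imwrite('pics/holdbig.png',np.hstack([crop('side',249,177),crop('top',207,232)]))
import pickle; pickle.dump(P,open('P0.pkl','wb'))
E
```

```text
(no output)
```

View pics/jarbig.png

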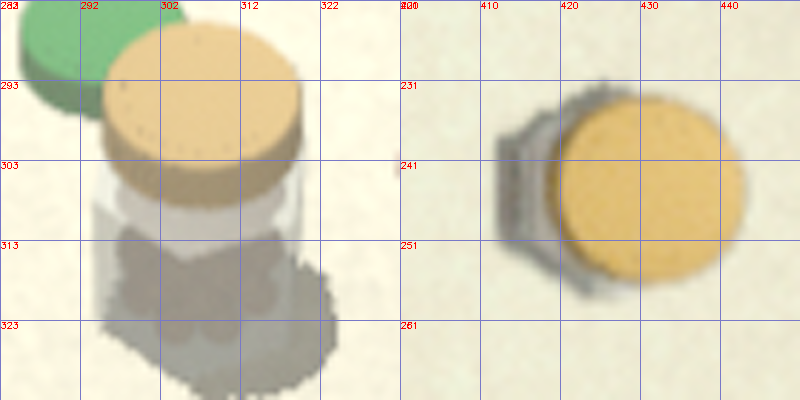

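View pics/holdbig.png

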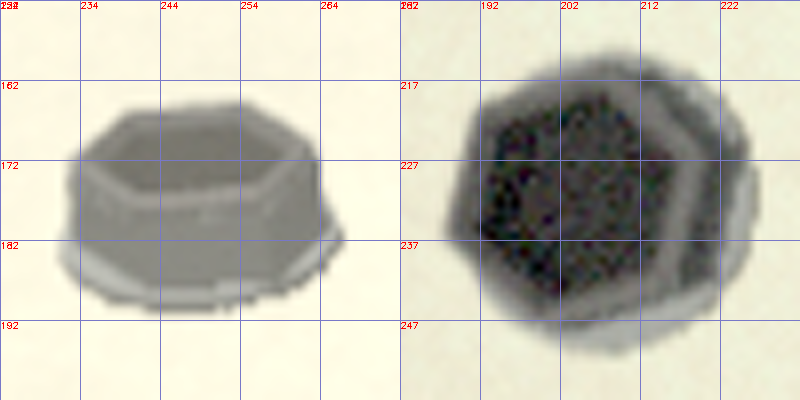

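```bash
cat > fit.py <<'E'
from h import *
import pickle
from scipy.optimize import least_squares
P=pickle.load(open('P0.pkl','rb'))
def hexv(x,y,z,th,af):
    r=af/np.sqrt(3); a=th+np.radians(30+60*np.arange(6)); return np.c_[x+r*np.cos(a),y+r*np.sin(a),np.full(6,z)]
def circ(x,y,z,d,n=72):
    a=np.linspace(0,2*np.pi,n,endpoint=False); return np.c_[x+d/2*np.cos(a),y+d/2*np.sin(a),np.full(n,z)]
def overlay(p,center,w,curves,out,s=8):
    u,v=center; im=cv2.cvtColor(p['pixels'],cv2.COLOR_RGB2BGR)[v-w:v+w,u-w:u+w]; im=np.clip(255*(im/255.*1.6)**.6,0,255).astype(np.uint8)
    im=cv2.resize(im,None,fx=s,fy=s,interpolation=cv2.INTER_CUBIC)
    for c,col in curves:
        q=np.array([proj(p,X) for X in c]); q=((q-[u-w,v-w]+.5)*s).astype(np.int32); cv2.polylines(im,[q],True,col,1)
    return im
E
python3 - <<'E'
from fit import *
a,b=P['side'],P['top']
np.set_printoptions(precision=4,suppress=True)
# foot circle + rim verts fit
obs_s=np.array([(240,166),(254.4,164.75),(263.75,171),(240.9,177.9),(232.5,172)])
obs_t=np.array([(192,219.5),(187.9,236.4)])
def res(p):
    x,y,th,af=p; V=hexv(x,y,.041,th,af); r=[]
    for cam,o in((a,obs_s),(b,obs_t)):
        pv=np.array([proj(cam,X) for X in V])
        for q in o:
            d=pv-q; r+=list(d[np.argmin((d**2).sum(1))])
    return r
best=min((least_squares(res,[.495,.293,t,.075]) for t in np.radians(range(0,60,10))),key=lambda s:s.cost)
print(best.x,np.degrees(best.x[2])%60,best.cost,np.round(best.fun,1))
x,y,th,af=best.x
cs=[(hexv(x,y,.041,th,af),(0,0,255)),(hexv(x,y,.034,th,.063),(0,255,0)),(circ(x,y,0,.105),(255,0,0))]
cv2.imwrite('pics/ov1.png',np.hstack([overlay(a,(249,177),25,cs,'',8),overlay(b,(207,232),25,cs,'',8)]))
# lid
def lidfit(n):
    p=P[n]; hsv=cv2.cvtColor(p['pixels'],cv2.COLOR_RGB2HSV); return hsv
X,e=tri(a,(317.2,299.9),b,(430.8,244.2)); print(X,e)
x,y=atz(b,(430.8,244.2),.09)[:2]; x2,y2=atz(a,(317.2,299.9),.09)[:2]; print(x,y,x2,y2)
x,y=(x+x2)/2,(y+y2)/2
for th in (0,):
  cs=[(circ(x,y,.09,.06),(0,0,255)),(circ(x,y,.073,.06),(0,0,255)),(hexv(x,y,0,th,.06),(255,0,0)),(hexv(x,y,.058,th,.06),(255,0,0))]
  cv2.imwrite('pics/ov2.png',np.hstack([overlay(a,(317,318),35,cs,'',6),overlay(b,(425,246),35,cs,'',6)])[:600,:840])
E
```

```text
[0.4939 0.2939 0.3422 0.079 ] 19.60779300521307 1.6385944586973675 [-0.3 -0.4  0.5 -0.4 -0.1 -1.4 -0.2 -0.1 -0.2  0.2  0.6  0.2  0.3 -0.1]
[ 0.4741 -0.2937  0.0876] 7.95211415731988e-05
0.47397588336846586 -0.29301298683846394 0.473268943536994 -0.2957568789644239
```

View pics/ov1.png

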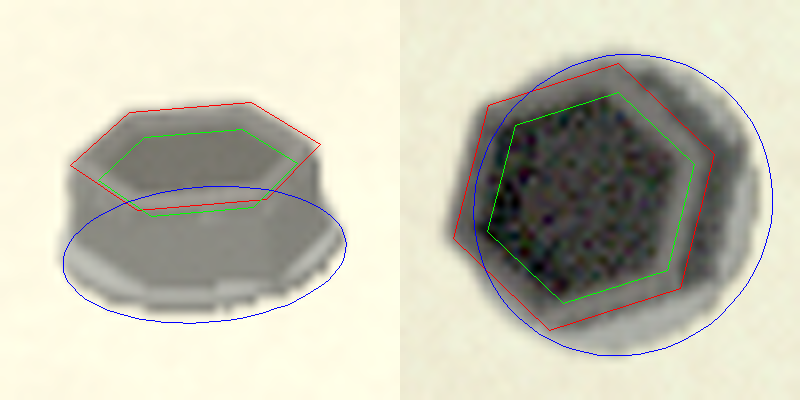

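View pics/ov2.png

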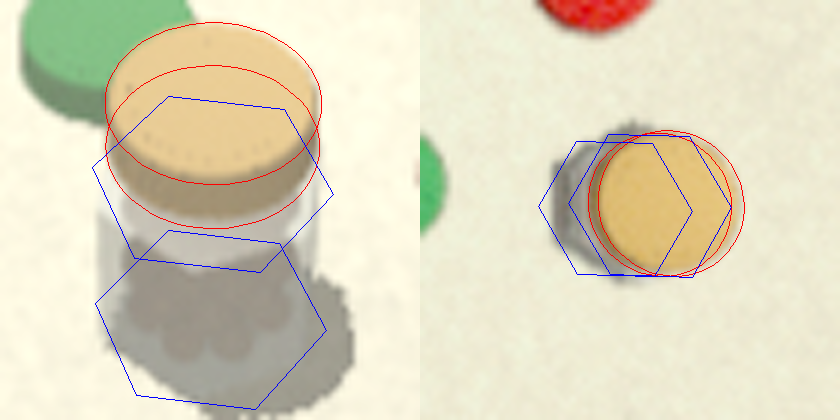

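The model outlines disagree with the pictures by an amount that depends on distance from the picture centre, which suggests lens distortion. I'll check whether straight edges appear straight.

```bash
python3 - <<'E'
from fit import *
b=P['top']; g=cv2.cvtColor(b['pixels'],cv2.COLOR_RGB2GRAY).astype(float)
def rowedge(u,v0,v1):
    c=cv2.GaussianBlur(g,(5,5),1)[v0:v1,u]; d=np.abs(np.diff(c)); i=d.argmax(); return v0+i
for u in range(30,640,40): print(u,rowedge(u,66,100),rowedge(u,10,40))
def coledge(v,u0,u1):
    c=cv2.GaussianBlur(g,(5,5),1)[v,u0:u1]; d=np.abs(np.diff(c)); return u0+d.argmax()
print([(v,coledge(v,5,75)) for v in range(90,360,20)]); print([(v,coledge(v,580,635)) for v in range(90,320,20)])
E
```

```text
30 74 25
70 75 25
110 94 26
150 76 26
190 77 27
230 78 27
270 78 28
310 79 28
350 79 28
390 80 29
430 80 29
470 80 30
510 82 30
550 93 31
590 83 31
630 83 31
[(90, np.int64(52)), (110, np.int64(70)), (130, np.int64(63)), (150, np.int64(44)), (170, np.int64(41)), (190, np.int64(38)), (210, np.int64(35)), (230, np.int64(32)), (250, np.int64(29)), (270, np.int64(26)), (290, np.int64(23)), (310, np.int64(21)), (330, np.int64(18)), (350, np.int64(15))]
[(90, np.int64(606)), (110, np.int64(597)), (130, np.int64(599)), (150, np.int64(633)), (170, np.int64(603)), (190, np.int64(605)), (210, np.int64(607)), (230, np.int64(608)), (250, np.int64(618)), (270, np.int64(620)), (290, np.int64(622)), (310, np.int64(624))]
```

```bash
python3 - <<'E'
from fit import *
b=P['top']; im=cv2.cvtColor(b['pixels'],cv2.COLOR_RGB2BGR)
cv2.imwrite('pics/wide.png',cv2.resize(cv2.convertScaleAbs(im,alpha=1.7),(800,500)))
E
```

```text
(no output)
```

View pics/wide.png

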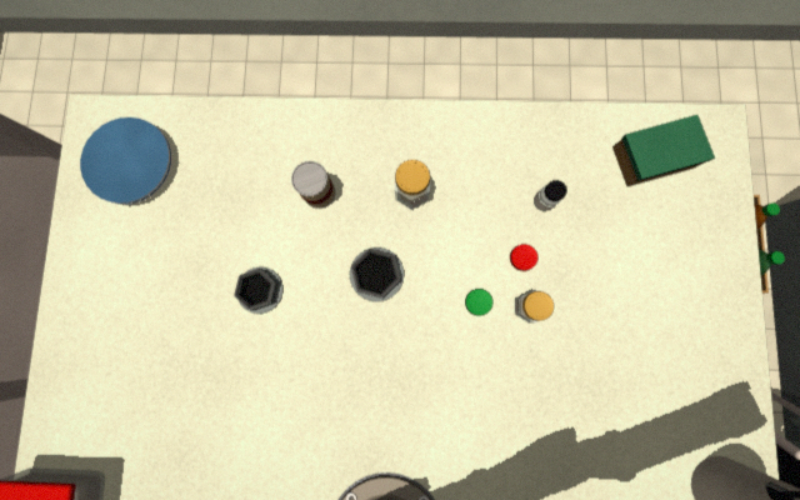

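```bash
python3 - <<'E'
from fit import *
a,b=P['side'],P['top']
rows=[]
x,y=.4735,-.2925
for d in (27,30,33):
  th=np.radians(d)
  cs=[(circ(x,y,.09,.06),(0,0,255)),(circ(x,y,.073,.06),(0,0,255)),(hexv(x,y,0,th,.06),(255,0,0)),(hexv(x,y,.058,th,.06),(0,160,0))]
  rows.append(np.vstack([overlay(a,(317,318),33,cs,'',4),overlay(b,(425,246),22,cs,'',6)]))
cv2.imwrite('pics/ov3.png',np.hstack(rows))
E
```

```text
(no output)
```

View pics/ov3.png

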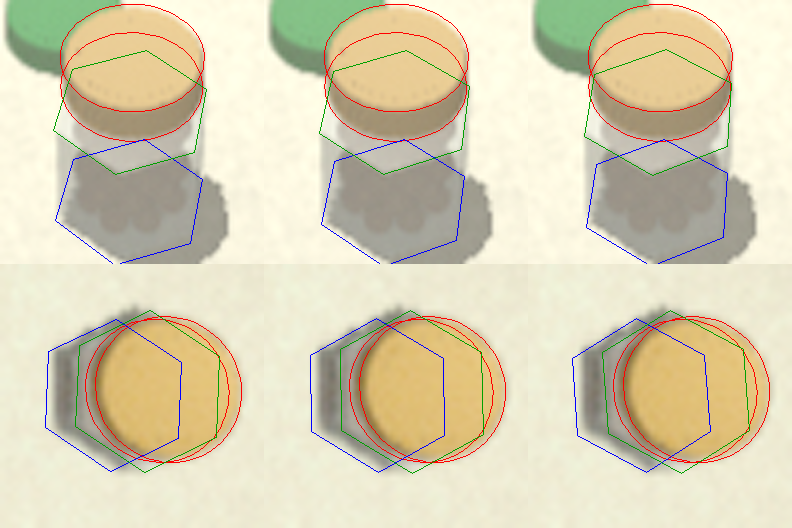

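Emit:
step_arm --pt "-2.06 -2.98 0 0 0 0 0" --pt "-2.06 -2.98 0 0 0 0 0" --pt "-2.06 -2.98 0 0 0 0 0" --pt "-2.06 -2.98 0 0 0 0 0" --pt "-2.06 -2.98 0 0 0 0 0" --pt "-2.06 -2.98 0 0 0 0 0" --pt "-2.06 -2.98 0 0 0 0 0" --pt "-2.06 -2.98 0 0 0 0 0" --pt "-2.06 -2.98 0 0 0 0 0" --pt "-2.06 -2.98 0 0 0 0 0" --pt "-2.06 -2.98 0 0 0 0 0" --pt "-2.06 -2.98 0 0 0 0 0" --pt "0 0 0 0 0 0 0" --squeeze 60

```text
t: 2.7
eef_pos: [0.4776, -0.2886, 0.2109]
tool_rot: [-0.002, 0.813, -0.582, 0.0]
contact_force: [-0.3, -0.1, 0.0]
gripper_width: 1.0
```

```bash
python3 - <<'E'
from fit import *
np.set_printoptions(precision=4,suppress=True)
for p in P.values(): 
    T=np.array(p['camera_from_world']); print(-T[:3,:3].T@T[:3,3], np.abs(T[:3,:3]@T[:3,:3].T-np.eye(3)).max())
a,b=bot.read_camera('side'),bot.read_camera('top'); save(a,'s1.png'); save(b,'t1.png')
o=bot.get_obs(); print(o['eef_pos'],o['tool_rot'],o['q'])
from scipy.spatial.transform import Rotation as R
w,x,y,z=o['tool_rot']; M=R.from_quat([x,y,z,w]).as_matrix(); print(M)
p=o['eef_pos']
for c in(a,b): print(proj(c,p),proj(c,p+M@[.04,0,-.013]),proj(c,p+M@[-.04,0,-.013]))
E
```

```text
[ 0.2965 -0.7149  0.5668] 2.220446049250313e-16
[ 0.4396 -0.0361  1.0124] 5.551115123125783e-16
[ 0.4742 -0.2935  0.2107] [ 0.      0.811  -0.585   0.0001] [ 0.5704  0.2916 -0.1559  1.8312  0.0524  1.0226 -0.8561]
[[ 0.3155 -0.9489  0.0001]
 [-0.9489 -0.3155 -0.0002]
 [ 0.0002 -0.0001 -1.    ]]
[318.1017 241.2856] [336.6161 247.4028] [301.3877 222.3808]
[446.6848 242.4582] [466.5279 236.7883] [430.7598 247.719 ]
```

View pics/s1.png

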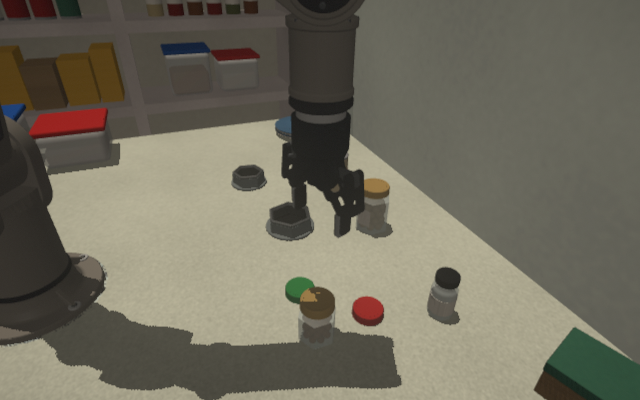

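View pics/t1.png

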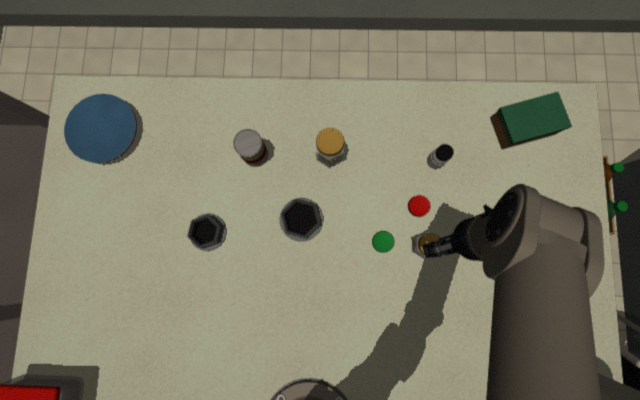

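```bash
python3 - <<'E'
from fit import *
from scipy.spatial.transform import Rotation as R
a,b=bot.read_camera('side'),bot.read_camera('top')
o=bot.get_obs(); w,x,y,z=o['tool_rot']; M=R.from_quat([x,y,z,w]).as_matrix(); p=o['eef_pos']; print(p)
def box(sx,z): return [p+M@np.array([sx*i,j,z]) for i,j in((.0425,-.011),(.057,-.011),(.057,.011),(.0425,.011))]
cs=[(box(s,z),c) for s in(1,-1) for z,c in((0,(0,0,255)),(-.013,(0,255,0)),(-.035,(255,0,0)))]
cv2.imwrite('pics/f1.png',np.hstack([overlay(a,(322,200),50,cs,'',4),overlay(b,(440,245),50,cs,'',4)]))
E
```

```text
[ 0.4728794  -0.29536563  0.21061226]
```

View pics/f1.png

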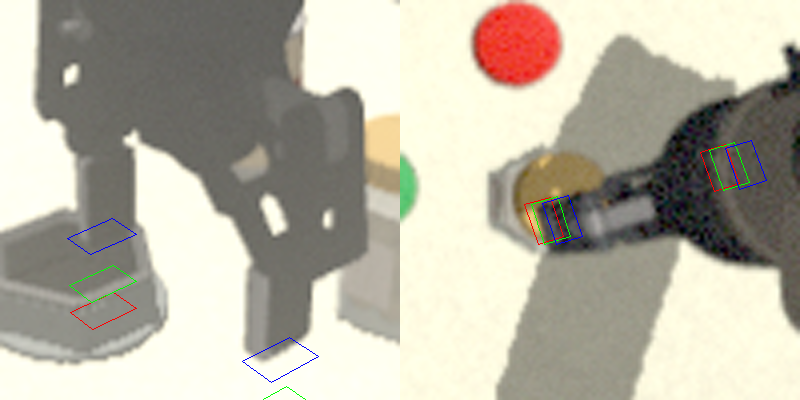

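Emit:
step_arm --pt "0 0 3.5 0 0 0 0" --pt "0 0 3.5 0 0 0 0" --pt "0 0 0 0 0 0 0" --pt "0 0 0 0 0 0 0"

```text
t: 3.3
eef_pos: [0.4729, -0.2952, 0.1409]
tool_rot: [0.0, 0.81, -0.587, -0.0]
contact_force: [-0.1, -0.0, 0.4]
gripper_width: 0.998
```

```bash
cat > look.py <<'E'
from fit import *
import sys
from scipy.spatial.transform import Rotation as R
def pose():
    o=bot.get_obs(); w,x,y,z=o['tool_rot']; return o,R.from_quat([x,y,z,w]).as_matrix(),o['eef_pos']
def fbox(M,p,z,o=.0425): return lambda : 0
def look(name,cs_extra=[],sc=(322,270),tc=(440,245),w=50,h=.0425):
    a,b=bot.read_camera('side'),bot.read_camera('top'); o,M,p=pose()
    def box(sx,z): return [p+M@np.array([sx*i,j,z]) for i,j in((h,-.011),(h+.0145,-.011),(h+.0145,.011),(h,.011))]
    cs=[(box(s,z),c) for s in(1,-1) for z,c in((0,(0,0,255)),(-.013,(0,255,0)),(-.035,(255,0,0)))]+cs_extra
    cv2.imwrite('pics/'+name,np.hstack([overlay(a,sc,w,cs,'',400//(2*w)),overlay(b,tc,w,cs,'',400//(2*w))]))
    np.set_printoptions(precision=4,suppress=True); print(o['t'],p,np.degrees(np.arctan2(M[1,0],M[0,0])),o['contact_force'],o['torque'],o['gripper_width'],o['q']); return a,b
E
python3 -c "
from look import *
look('f2.png')"
```

```text
3.4 [ 0.4745 -0.2954  0.1425] -71.79866507661313 [ 0.5071 -0.092   0.1997] [-0.0063 -0.0416 -0.0473] 1.0019026919507183 [ 0.5675  0.3686 -0.1522  1.8968  0.0715  0.8785 -0.8732]
```

View pics/f2.png

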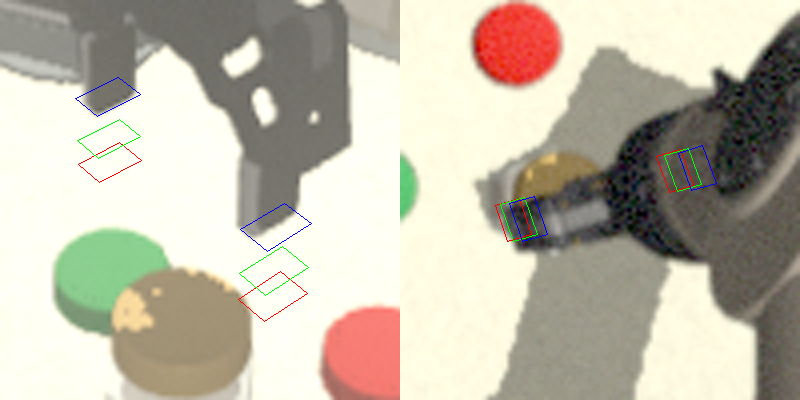

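Emit:
step_arm --pt "0 0 2.0 0 0 0 0" --pt "0 0 1.7 0 0 0 0" --pt "0 0 0 0 0 0 0" --pt "0 0 0 0 0 0 0"

```text
t: 3.8
eef_pos: [0.4745, -0.2947, 0.1051]
tool_rot: [-0.0, 0.81, -0.586, 0.001]
contact_force: [-0.1, -0.5, 0.7]
gripper_width: 1.001
```

```bash
python3 -c "
from look import *
x,y=.4737,-.2945
look('f3.png',[(circ(x,y,.09,.06),(255,0,255)),(circ(x,y,.073,.06),(255,0,255))],w=40,sc=(322,280),tc=(435,245))"
```

```text
3.9 [ 0.4747 -0.2948  0.1052] -71.74398910959684 [-0.0328 -0.6568 -0.1706] [ 0.0067  0.0435 -0.0222] 0.9974306329370897 [ 0.5626  0.417  -0.1488  1.9257  0.0839  0.8021 -0.884 ]
```

View pics/f3.png

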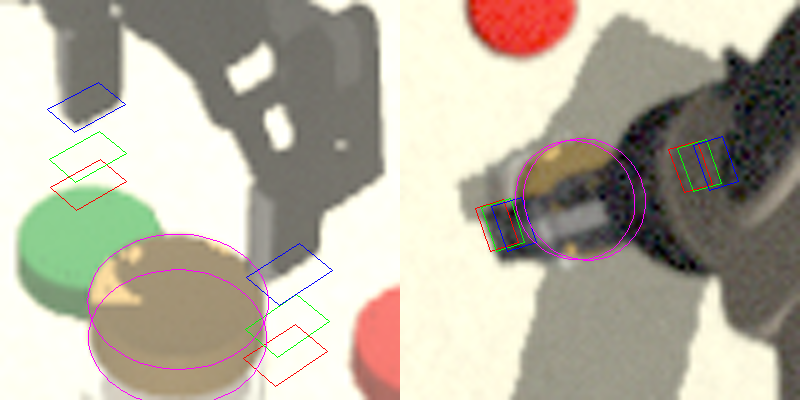

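Emit:
step_arm --pt "0 0 1.5 0 0 0 0" --pt "0 0 1.5 0 0 0 0" --pt "0 0 1.2 0 0 0 0" --pt "0 0 0 0 0 0 0" --pt "0 0 0 0 0 0 0"

```text
t: 4.4
eef_pos: [0.474, -0.2944, 0.0621]
tool_rot: [-0.0, 0.81, -0.586, 0.0]
contact_force: [-0.7, 0.1, 0.6]
gripper_width: 1.002
```

```bash
python3 -c "
from look import *
x,y=.4737,-.2945
a,b=look('f4.png',[(circ(x,y,.09,.06),(255,0,255)),(circ(x,y,.073,.06),(255,0,255))],w=40,sc=(322,300),tc=(435,245))
im=cv2.cvtColor(a['pixels'],cv2.COLOR_RGB2BGR)[260:360,260:380]; cv2.imwrite('pics/f4b.png',cv2.resize(cv2.convertScaleAbs(im,alpha=2),None,fx=6,fy=6,interpolation=cv2.INTER_CUBIC))"
```

```text
4.5 [ 0.4744 -0.2945  0.0625] -71.737714001379 [0.1836 0.3852 0.1155] [ 0.0711 -0.0212  0.043 ] 1.000562003752684 [ 0.556   0.4781 -0.1421  1.9522  0.0995  0.7164 -0.8974]
```

View pics/f4.png

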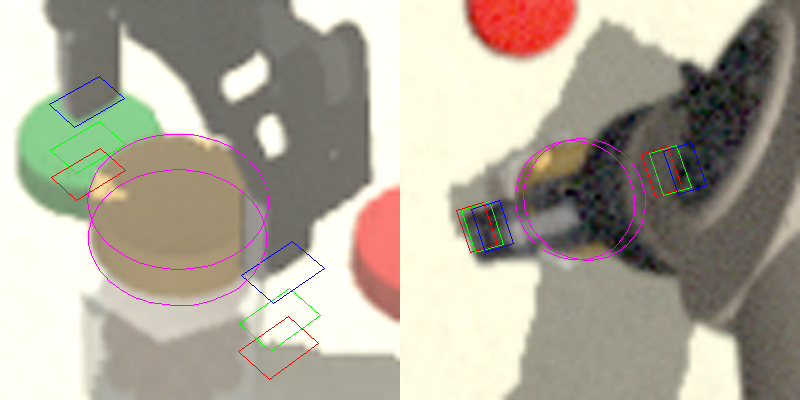

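View pics/f4b.png

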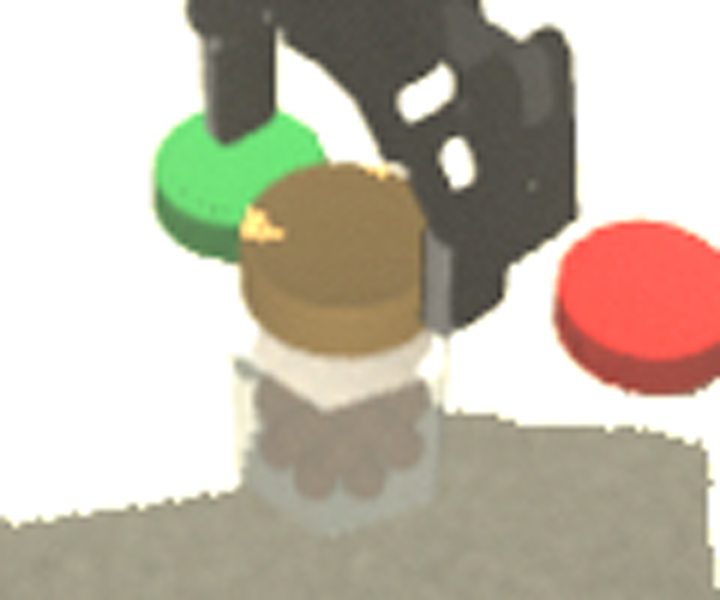

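Emit:
step_arm --pt "0 0 1.0 0 0 0 0" --pt "0 0 0.8 0 0 0 0" --pt "0 0 0 0 0 0 0" --pt "0 0 0 0 0 0 0"

```text
t: 4.9
eef_pos: [0.4734, -0.294, 0.0431]
tool_rot: [0.0, 0.81, -0.586, -0.0]
contact_force: [0.3, -0.1, -0.2]
gripper_width: 1.002
```

```bash
python3 -c "
from look import *
x,y=.4737,-.2945
a,b=look('f5.png',[(circ(x,y,.09,.06),(255,0,255)),(circ(x,y,.073,.06),(255,0,255))],w=40,sc=(322,300),tc=(435,245))
im=cv2.cvtColor(a['pixels'],cv2.COLOR_RGB2BGR)[260:360,260:380]; cv2.imwrite('pics/f5b.png',cv2.resize(cv2.convertScaleAbs(im,alpha=2),None,fx=6,fy=6,interpolation=cv2.INTER_CUBIC))"
```

```text
5.0 [ 0.4738 -0.2942  0.0436] -71.73404072596105 [-1.2082  0.2931  0.2335] [ 0.0028 -0.0569  0.0358] 1.0005479794945695 [ 0.5526  0.5065 -0.1383  1.9618  0.1065  0.68   -0.9034]
```

View pics/f5.png

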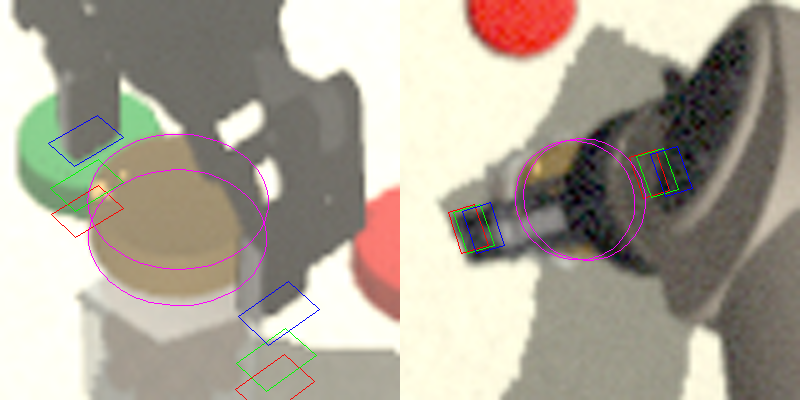

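View pics/f5b.png

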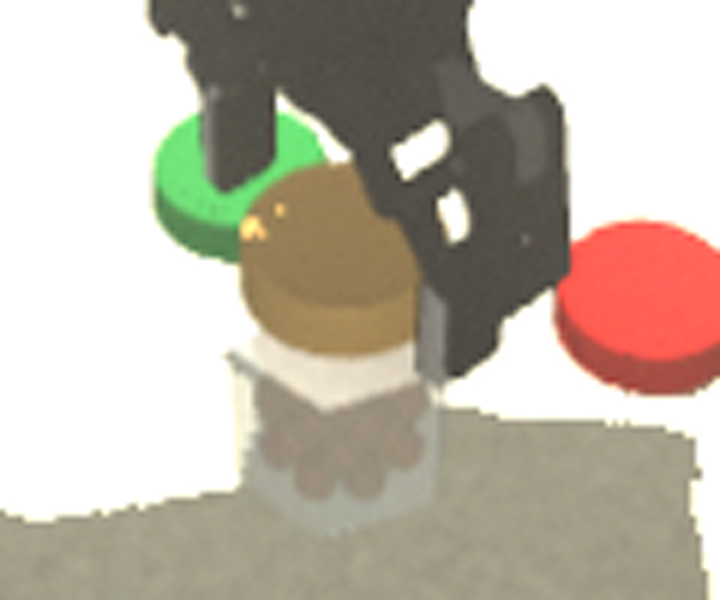

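Judged against the lid in the same view, the open tips are level with the lid, about 37 mm behind the reported TCP. I'll go 9 mm lower and grip.

Emit:
step_arm --pt "0 0 0.5 0 0 0 0" --pt "0 0 0.4 0 0 0 0" --pt "0 0 0 0 0 0 0.15" --pt "0 0 0 0 0 0 0.25" --pt "0 0 0 0 0 0 0.3" --pt "0 0 0 0 0 0 0.4" --pt "0 0 0 0 0 0 0.4" --pt "0 0 0 0 0 0 0.4" --squeeze 30

```text
t: 5.8
eef_pos: [0.4737, -0.2942, 0.0347]
tool_rot: [-0.0, 0.81, -0.586, 0.0]
contact_force: [0.2, 0.4, 0.1]
gripper_width: 0.692
```

```bash
python3 -c "
from look import *
x,y=.4737,-.2945
a,b=look('f6.png',[(circ(x,y,.09,.06),(255,0,255)),(circ(x,y,.073,.06),(255,0,255))],w=40,sc=(322,300),tc=(435,245),h=.03)
im=cv2.cvtColor(a['pixels'],cv2.COLOR_RGB2BGR)[260:360,260:380]; cv2.imwrite('pics/f6b.png',cv2.resize(cv2.convertScaleAbs(im,alpha=2),None,fx=6,fy=6,interpolation=cv2.INTER_CUBIC))"
```

```text
5.9 [ 0.4738 -0.2942  0.0347] -71.73452538463762 [-0.4103 -0.3831  0.812 ] [ 0.0621  0.0593 -0.0288] 0.6894322170017855 [ 0.5508  0.5203 -0.1362  1.9659  0.11    0.6621 -0.9064]
```

View pics/f6.png

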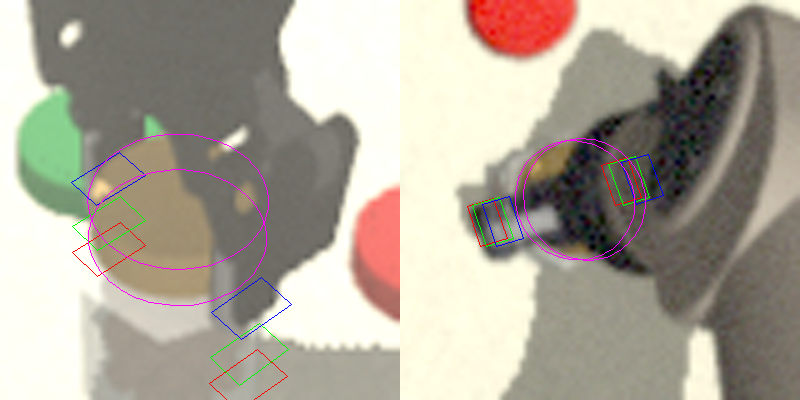

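View pics/f6b.png

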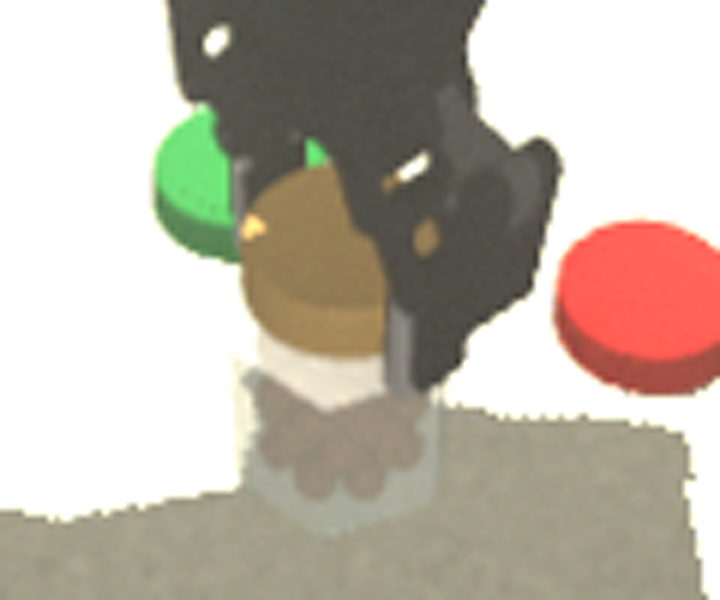

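Emit:
step_arm --pt "0 0 0 0 0 0 0.6" --pt "0 0 0 0 0 0 0.6" --pt "0 0 -0.5 0 0 0 0.6" --pt "0 0 -1.5 0 0 0 0.6" --pt "0 0 -3.0 0 0 0 0.6" --pt "0 0 -3.0 0 0 0 0.6" --pt "0 0 -1.0 0 0 0 0.6" --pt "0 0 0 0 0 0 0.6" --squeeze 80

```text
t: 6.7
eef_pos: [0.4747, -0.2948, 0.1264]
tool_rot: [-0.0, 0.81, -0.586, 0.002]
contact_force: [1.0, -0.4, -4.1]
gripper_width: 0.681
```

```bash
python3 - <<'E'
from fit import *
from scipy.optimize import minimize
from scipy.ndimage import map_coordinates
np.set_printoptions(precision=4,suppress=True)
def dens(V,n=15):
    W=np.roll(V,-1,0); t=np.linspace(0.05,.95,n)[:,None,None]; return (V*(1-t)+W*t).reshape(-1,3)
for n in('side','top'):
    p=P[n]; g=cv2.GaussianBlur(cv2.cvtColor(p['pixels'],cv2.COLOR_RGB2GRAY),(0,0),.8).astype(float)
    gm=np.hypot(cv2.Sobel(g,cv2.CV_64F,1,0),cv2.Sobel(g,cv2.CV_64F,0,1))
    f,cx,cy=K(p); T=np.array(p['camera_from_world'])
    def pj(X): c=X@T[:3,:3].T+T[:3,3]; return np.c_[cx+f*c[:,0]/c[:,2],cy+f*c[:,1]/c[:,2]]
    # local background normalised edge response
    def sc(v):
        x,y,th,o,i=v
        s=0
        for af in(o,i):
            q=pj(dens(hexv(x,y,.041,th,af))); s+=np.sqrt(map_coordinates(gm,[q[:,1],q[:,0]],order=1)).mean()
        return -s
    best=None
    for d in range(10,31,2):
        for x in np.arange(.486,.505,.003):
            for y in np.arange(.288,.305,.003):
                for o in(.073,.077,.081):
                  for i in (.067,.071):
                    v=[x,y,np.radians(d),o,i]; s=sc(v)
                    if best is None or s<best[0]: best=(s,v)
    r=minimize(sc,best[1],method='Nelder-Mead',options=dict(initial_simplex=np.array([best[1]]+[np.array(best[1])+e for e in np.diag([.002,.002,.05,.002,.002])])))
    print(n,r.fun,r.x,np.degrees(r.x[2]))
    x,y,th,o,i=r.x
    cs=[(hexv(x,y,.041,th,o),(0,0,255)),(hexv(x,y,.041,th,i),(0,255,0)),(circ(x,y,0,.105),(255,0,0))]
    cv2.imwrite(f'pics/ovh_{n}.png',overlay(p,(249,177) if n=='side' else (207,232),25,cs,''))
cv2.imwrite('pics/ovh.png',np.hstack([cv2.imread(f'pics/ovh_{n}.png') for n in('side','top')]))
E
```

```text
side -23.532527971350042 [0.4946 0.303  0.3349 0.0703 0.0702] 19.187406736498836
top -22.999204177927005 [0.4949 0.3027 0.3617 0.0717 0.0717] 20.72249448181868
```

View pics/ovh.png

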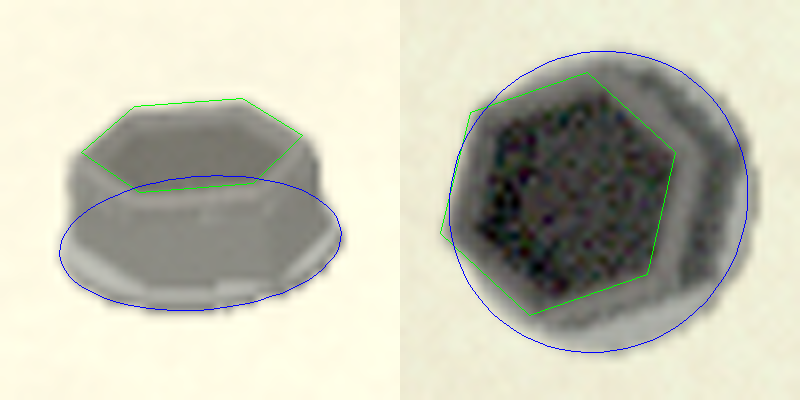

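Emit:
step_arm --pt "-0.864 -0.319 0 0 0 0 0.6" --pt "-1.728 -0.637 0 0 0 0 0.6" --pt "-2.592 -0.956 0 0 0 0 0.6" --pt "-3.456 -1.274 0 0 0 0 0.6" --pt "-3.456 -1.274 0 0 0 0 0.6" --pt "-3.456 -1.274 0 0 0 0 0.6" --pt "-3.456 -1.274 0 0 0 0 0.6" --pt "-3.456 -1.274 0 0 0 0 0.6" --pt "-3.456 -1.274 0 0 0 0 0.6" --pt "-3.456 -1.274 0 0 0 0 0.6" --pt "-3.456 -1.274 0 0 0 0 0.6" --pt "-3.456 -1.274 0 0 0 0 0.6" --pt "-3.456 -1.274 0 0 0 0 0.6" --pt "-3.456 -1.274 0 0 0 0 0.6" --pt "-3.456 -1.274 0 0 0 0 0.6" --pt "-3.456 -1.274 0 0 0 0 0.6" --pt "-2.592 -0.956 0 0 0 0 0.6" --pt "-1.728 -0.637 0 0 0 0 0.6" --pt "-0.864 -0.319 0 0 0 0 0.6" --pt "0 0 0 0 0 0 0.6"

```text
t: 8.7
eef_pos: [0.4932, 0.2953, 0.1237]
tool_rot: [0.001, 0.811, -0.585, -0.0]
contact_force: [0.9, -0.2, -3.3]
gripper_width: 0.681
```

```bash
cat > lk.py <<'E'
from look import *
def lk(name,x,y,z0,th,hx=.494,hy=.295,sc=(255,150),tc=(200,232),w=50):
    cs=[(circ(x,y,z0+.09,.06),(255,0,255)),(circ(x,y,z0+.073,.06),(255,0,255)),(hexv(x,y,z0,th,.06),(255,0,0)),(hexv(x,y,z0+.058,th,.06),(0,200,0)),(hexv(hx,hy,.041,np.radians(20),.075),(0,0,255))]
    a,b=bot.read_camera('side'),bot.read_camera('top'); o,M,p=pose()
    s=400//(2*w)
    im=[overlay(c,q,w,k,'',s) for k in(cs,[]) for c,q in((a,sc),(b,tc))]
    cv2.imwrite('pics/'+name,np.vstack([np.hstack(im[2:]),np.hstack(im[:2])])[:, :]) 
    im=cv2.imread('pics/'+name); cv2.imwrite('pics/'+name,cv2.resize(im,(600,600)))
    np.set_printoptions(precision=4,suppress=True); print(o['t'],p,np.degrees(np.arctan2(M[1,0],M[0,0])),o['contact_force'],o['torque'],o['gripper_width'],o['q']); 
    import pickle; pickle.dump((a,b),open('last.pkl','wb')); return a,b
E
python3 -c "
from lk import *
o,M,p=pose(); print(p); lk('h1.png',p[0],p[1],p[2]-.0347,np.radians(30))"
```

```text
[0.4932044  0.29527097 0.1237337 ]
8.8 [0.494  0.2929 0.124 ] -71.81936403296191 [-0.4705 -0.3059 -3.2794] [-0.0506 -0.0011  0.0059] 0.6771663260990364 [-0.3644  0.4363 -0.3573  1.8608  0.1941  0.88   -2.069 ]
```

View pics/h1.png

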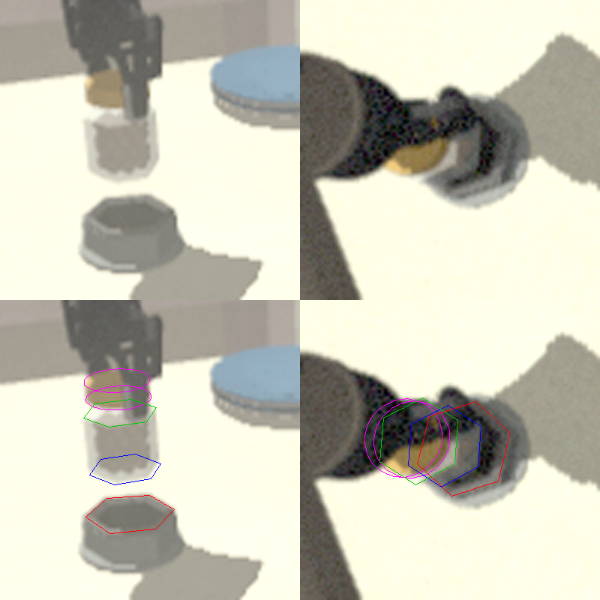

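Emit:
step_arm --pt "0 0 0.5 0 0 2.5 0.6" --pt "0 0 1 0 0 2.5 0.6" --pt "0 0 1 0 0 2.5 0.6" --pt "0 0 0.5 0 0 2.5 0.6" --pt "0 0 0 0 0 0 0.6" --pt "0 0 0 0 0 0 0.6"

```text
t: 9.4
eef_pos: [0.4943, 0.2934, 0.0947]
tool_rot: [0.0, 0.756, -0.655, 0.0]
contact_force: [-0.8, 0.0, -2.4]
gripper_width: 0.682
```

```bash
python3 -c "
from lk import *
a,b=lk('h2.png',.494,.295,.059,np.radians(20),sc=(250,160),tc=(205,232),w=30)
for n,c,u,v in(('h2s.png',a,250,160),('h2t.png',b,205,232)):
    im=overlay(c,(u,v),35,[],'',11)
    cv2.imwrite('pics/'+n,cv2.resize(im,(590,590)))"
```

```text
9.5 [0.4945 0.2943 0.0951] -81.74377731044282 [-0.0218 -0.7545 -4.5391] [0.0071 0.018  0.0325] 0.6809887960100351 [-0.4038  0.4694 -0.3098  1.883   0.1908  0.8171 -2.2399]
```

View pics/h2s.png

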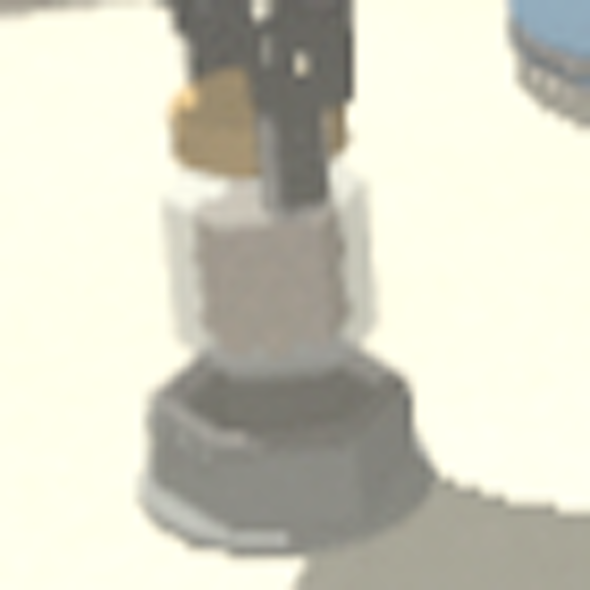

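View pics/h2t.png

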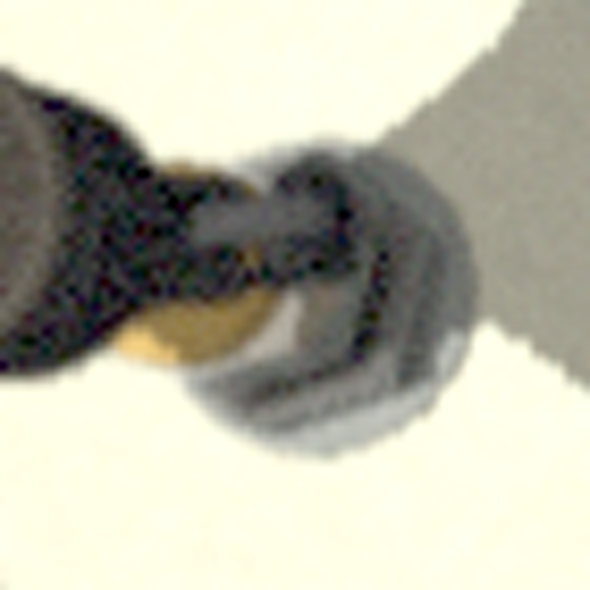

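View pics/h2.png

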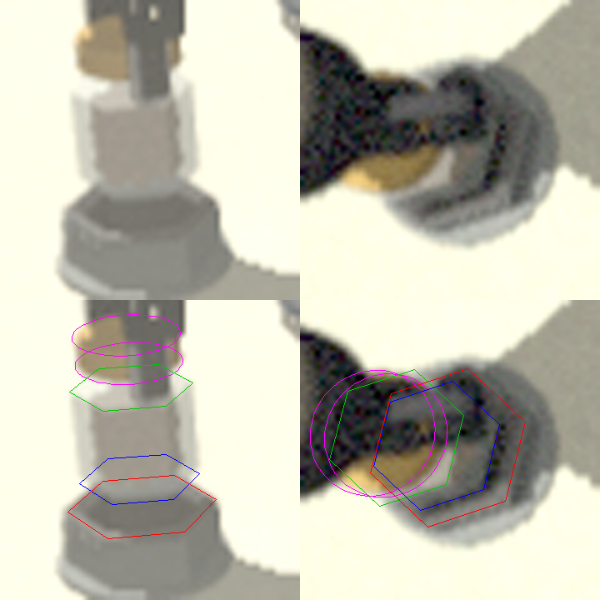

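```bash
python3 - <<'E'
from fit import *
b=P['top']; g=cv2.cvtColor(b['pixels'],cv2.COLOR_RGB2GRAY).astype(float)
for v in range(234,258):
    c=g[v,404:424]; bg=g[v,396:406].mean(); lo=c.min(); t=(bg+lo)/2+10; i=np.argmax(c<t); print(v, round(404+i-1+(c[i-1]-t)/(c[i-1]-c[i]),2) if i>0 else None, c[4:16].astype(int))
# model: base edge direction in image for heading candidates
for d in(24,27,30,33,36):
    V=hexv(.4737,-.293,.004,np.radians(d),.06); q=np.array([proj(b,X) for X in V]); i=np.argsort(q[:,0])[:2]; e=q[i]; e=e[np.argsort(e[:,1])]; print(d,e.round(1).tolist(),round((e[1,0]-e[0,0])/(e[1,1]-e[0,1]),3))
    V=hexv(.494,.295,.041,np.radians(d-10),.075);q=np.array([proj(b,X) for X in V]);print('   rim',q.round(1).tolist())
E
```

```text
234 418.44 [143 141 142 140 140 139 142 139 134 113 112 102]
235 416.07 [144 143 140 141 137 134 136 131 109  70  63  70]
236 415.0 [143 142 139 139 134 131 126 108  68  62  73  75]
237 413.02 [143 140 137 136 118 107  92  65  60  73  82  70]
238 411.49 [139 138 138 128  75  64  60  54  66  76  72  54]
239 411.3 [136 139 137 119  64  54  54  65  68  76  68  44]
240 411.25 [138 138 136 117  61  51  47  70  66  72  58  45]
241 411.25 [139 138 137 118  64  52  47  65  63  71  53  48]
242 411.33 [139 140 137 121  64  51  43  64  65  74  50  51]
243 411.31 [139 140 140 120  66  52  46  60  64  76  48  51]
244 411.24 [139 139 138 119  62  51  50  59  65  74  52  55]
245 411.28 [137 138 136 118  65  50  46  60  63  74  49  55]
246 411.25 [138 137 135 119  62  48  50  63  65  73  55  53]
247 411.29 [139 139 138 120  63  50  46  61  63  76  57  51]
248 411.27 [141 141 141 120  65  51  49  63  67  78  67  50]
249 411.31 [142 142 139 120  71  55  55  69  65  80  74  57]
250 411.37 [139 140 136 122  79  57  58  64  69  79  78  70]
251 411.61 [138 140 135 125  94  66  59  59  61  74  81  77]
252 
[... 393 characters left out ...]
.1]] -0.096
   rim [[193.9, 219.1], [188.3, 234.5], [198.5, 246.5], [214.4, 243.0], [219.9, 227.5], [209.7, 215.7]]
27 [[411.1, 238.0], [410.6, 250.7]] -0.043
   rim [[193.3, 219.7], [188.5, 235.3], [199.3, 246.8], [215.1, 242.4], [219.8, 226.7], [208.9, 215.4]]
30 [[410.8, 238.5], [410.9, 251.3]] 0.009
   rim [[192.7, 220.3], [188.7, 236.1], [200.1, 247.0], [215.7, 241.8], [219.5, 225.9], [208.1, 215.3]]
33 [[410.5, 239.1], [411.2, 251.9]] 0.061
   rim [[192.1, 221.0], [188.9, 236.9], [200.9, 247.1], [216.2, 241.2], [219.3, 225.1], [207.2, 215.1]]
36 [[410.2, 239.7], [411.6, 252.5]] 0.114
   rim [[191.6, 221.6], [189.2, 237.7], [201.8, 247.2], [216.8, 240.5], [219.0, 224.3], [206.4, 215.0]]
```

```bash
python3 - <<'E'
from fit import *
b=P['top']; g=cv2.cvtColor(b['pixels'],cv2.COLOR_RGB2GRAY).astype(float)
pts=[]
for v in range(216,242):
    c=g[v,178:215]; bg=g[v,174:184].mean(); t=(bg+45)/2; i=np.argmax(c<t); u=178+i-1+(c[i-1]-t)/(c[i-1]-c[i]); pts.append((v,u)); print(v,round(u,2),end='; ')
pts=np.array(pts); s=(pts[:,0]>=222)&(pts[:,0]<=234); f=np.polyfit(pts[s,0],pts[s,1],1); print(f, np.polyval(f,228))
for d in(16,18,20,22,24):
    q=np.array([proj(b,X) for X in hexv(.494,.295,.041,np.radians(d),.075)]); e=q[:2]; s=(e[1,0]-e[0,0])/(e[1,1]-e[0,1]); print(d,s,e[0,0]+s*(228-e[0,1]))
# lower-left edge: columns 190..198
pts=[]
for u in range(189,203):
    c=g[226:262,u][::-1]; bg=140; t=92; i=np.argmax(c<t); v=261-(i-1+(c[i-1]-t)/(c[i-1]-c[i])); print(u,round(v,2),end='; ')
E
```

```text
216 198.32; 217 196.97; 218 195.43; 219 192.75; 220 191.3; 221 190.57; 222 190.27; 223 189.97; 224 189.66; 225 189.49; 226 189.26; 227 188.94; 228 188.65; 229 188.5; 230 188.25; 231 187.87; 232 187.63; 233 187.49; 234 187.23; 235 187.04; 236 187.17; 237 187.63; 238 188.64; 239 189.6; 240 190.45; 241 190.96; [ -0.25312751 246.42311034] 188.7100382052801
16 -0.32902433647398305 190.7143626816764
18 -0.2921214768906533 190.73284153476152
20 -0.2558408629665244 190.73380875007618
22 -0.22008079710115874 190.71767027113174
24 -0.18474495618309014 190.68471765887523
189 238.38; 190 239.42; 191 241.07; 192 242.68; 193 243.76; 194 244.75; 195 245.74; 196 246.5; 197 247.22; 198 247.67; 199 247.92; 200 248.69; 201 249.0; 202 249.25;
```

```bash
python3 - <<'E'
from fit import *
a,b=P['side'],P['top']
for n,p in P.items():
    im=p['pixels']; u,v,w=(249,172,20) if n=='side' else (207,231,23)
    c=cv2.cvtColor(im,cv2.COLOR_RGB2BGR)[v-w:v+w,u-w:u+w]; c=np.clip((c.astype(float)-20)*2.6,0,255).astype(np.uint8)
    c=cv2.resize(c,(580,580),interpolation=cv2.INTER_NEAREST)
    s=580/(2*w)
    for x,y,af,col in ((.494,.295,.075,(0,0,255)),(.494,.2985,.075,(0,255,0))):
      for z,a_ in((.041,af),):
        q=np.array([proj(p,X) for X in hexv(x,y,z,np.radians(20.1),a_)]); cv2.polylines(c,[((q-[u-w,v-w]+.5)*s).astype(int)],True,col,1)
        q=np.array([proj(p,X) for X in hexv(x,y,.041,np.radians(20.1),.071)]); cv2.polylines(c,[((q-[u-w,v-w]+.5)*s).astype(int)],True,col,1)
    cv2.imwrite(f'pics/z_{n}.png',c)
E
```

```text
(no output)
```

View pics/z_side.png

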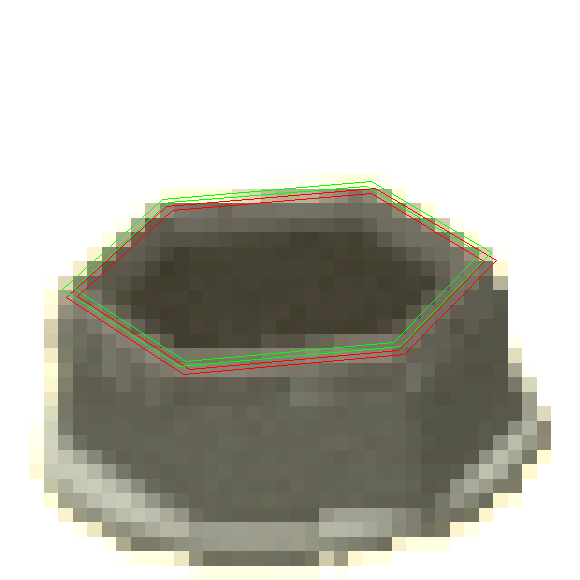

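View pics/z_top.png

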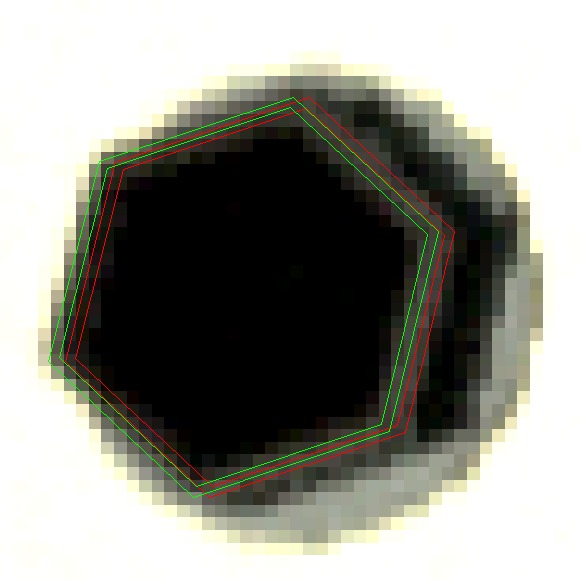

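Emit:
step_arm --pt "0 0 0.8 0 0 0 0.6" --pt "0 0 0.8 0 0 0 0.6" --pt "0 0 0.4 0 0 0 0.6" --pt "0 0 0.3 0 0 0 0.6" --pt "0 0 0 0 0 0 0.6" --pt "0 0 0 0 0 0 0.6"

```text
t: 10.1
eef_pos: [0.4939, 0.2949, 0.0715]
tool_rot: [0.0, 0.756, -0.654, -0.0]
contact_force: [-0.0, 0.3, -2.8]
gripper_width: 0.682
```

```bash
python3 -c "
from lk import *
a,b=lk('h3.png',.494,.295,.038,np.radians(20),sc=(250,160),tc=(205,232),w=30)
im=np.hstack([overlay(a,(250,165),30,[],'',6),overlay(b,(205,232),30,[],'',6)]); cv2.imwrite('pics/h3b.png',im)"
```

```text
10.2 [0.494  0.2947 0.0717] -81.73970178621289 [-0.4984 -0.482  -3.0696] [0.059  0.0013 0.0651] 0.6811600775994642 [-0.4124  0.5014 -0.3014  1.8971  0.206   0.7729 -2.2536]
```

View pics/h3b.png

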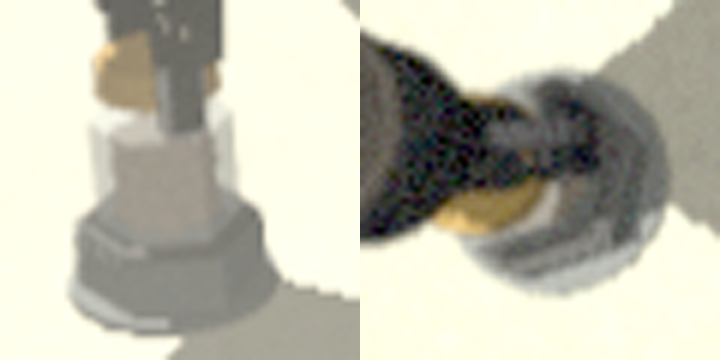

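Emit:
step_arm --pt "0 0 0.2 0 0 0 0.6" --pt "0 0 0.2 0 0 0 0.6" --pt "0 0 0 0 0 0 0.6"

```text
t: 10.5
eef_pos: [0.4939, 0.2952, 0.0675]
tool_rot: [-0.0, 0.756, -0.654, -0.0]
contact_force: [0.0, 1.9, -2.5]
gripper_width: 0.683
```

Emit:
step_arm --pt "0 0 0.2 0 0 0 0.6" --pt "0 0 0.2 0 0 0 0.6" --pt "0 0 0 0 0 0 0.6"

```text
t: 10.8
eef_pos: [0.4938, 0.295, 0.0633]
tool_rot: [0.0, 0.756, -0.654, -0.0]
contact_force: [-0.1, 2.6, -3.8]
gripper_width: 0.681
```

```bash
python3 -c "
from lk import *
o,M,p=pose(); print(p,o['contact_force'],o['torque'],o['gripper_width'])"
```

```text
[0.49380106 0.29498242 0.06329152] [-0.06342941  2.57260883 -3.80844192] [ 0.44818369 -0.02418566 -0.00216185] 0.6810737782007287
```

Emit:
step_arm --pt "-0.15 -0.02 0 0 0 0 0.6" --pt "0 0 0.2 0 0 0 0.6" --pt "0 0 0 0 0 0 0.6"

```text
t: 11.1
eef_pos: [0.4938, 0.2959, 0.0612]
tool_rot: [0.0, 0.756, -0.654, 0.0]
contact_force: [-0.2, -0.2, -4.8]
gripper_width: 0.681
```

Emit:
step_arm --pt "0 0 0.2 0 0 0 0.6" --pt "0 0 0.2 0 0 0 0.6" --pt "0 0 0 0 0 0 0.6"

```text
t: 11.4
eef_pos: [0.4938, 0.296, 0.0572]
tool_rot: [0.0, 0.756, -0.654, -0.0]
contact_force: [0.5, 0.5, -4.1]
gripper_width: 0.684
```

```bash
python3 -c "
from lk import *
o,M,p=pose(); print(p,o['contact_force'],o['torque'],o['gripper_width'])"
```

```text
[0.49376221 0.29604941 0.05721805] [ 0.46379109  0.50369731 -4.07671994] [0.00959812 0.03039545 0.01087675] 0.6835464073609308
```

Emit:
step_arm --pt "0 0 0.3 0 0 0 0.6" --pt "0 0 0.3 0 0 0 0.6" --pt "0 0 0.3 0 0 0 0.6" --pt "0 0 0.2 0 0 0 0.6" --pt "0 0 0 0 0 0 0.6"

```text
t: 11.9
eef_pos: [0.4937, 0.2962, 0.0462]
tool_rot: [0.0, 0.756, -0.654, -0.0]
contact_force: [0.3, -0.6, -3.7]
gripper_width: 0.684
```

Emit:
step_arm --pt "0 0 0.2 0 0 0 0.6" --pt "0 0 0 0 0 0 0.6"

```text
t: 12.1
eef_pos: [0.4939, 0.2962, 0.0444]
tool_rot: [0.0, 0.756, -0.654, -0.0]
contact_force: [-0.5, 0.4, -3.1]
gripper_width: 0.681
```

Emit:
step_arm --pt "0 0 0.1 0 0 0 0.6" --pt "0 0 0 0 0 0 0.6"

```text
t: 12.3
eef_pos: [0.4939, 0.2963, 0.0435]
tool_rot: [0.0, 0.756, -0.654, 0.0]
contact_force: [-0.5, 0.5, -4.1]
gripper_width: 0.687
```

Emit:
step_arm --pt "0 0 0.1 0 0 0 0.6" --pt "0 0 0 0 0 0 0.6"

```text
t: 12.5
eef_pos: [0.4943, 0.2965, 0.0431]
tool_rot: [-0.0, 0.756, -0.654, 0.0]
contact_force: [0.1, -0.1, 1.1]
gripper_width: 0.68
```

Emit:
step_arm --pt "0 0 0.1 0 0 0 0.6" --pt "0 0 0 0 0 0 0.6"

```text
t: 12.7
eef_pos: [0.4944, 0.2967, 0.0427]
tool_rot: [-0.001, 0.756, -0.654, 0.0]
contact_force: [-2.1, -1.3, 8.4]
gripper_width: 0.682
```

Emit:
step_arm --pt "0 0 0 0 0 0 0.6" --pt "0 0 0 0 0 0 0.6" --pt "0 0 0 0 0 -5 0.6" --pt "0 0 0 0 0 -5 0.6" --pt "0 0 0 0 0 -5 0.6" --pt "0 0 0 0 0 -5 0.6" --pt "0 0 0 0 0 0 0.6" --squeeze 100

```text
t: 13.4
eef_pos: [0.4953, 0.2975, 0.0429]
tool_rot: [-0.002, 0.859, -0.512, 0.001]
contact_force: [0.1, -0.0, 5.8]
gripper_width: 0.677
```

```bash
python3 -c "
from lk import *
a,b=lk('u1.png',.494,.296,.008,np.radians(20),sc=(250,160),tc=(205,232),w=30)
im=np.hstack([overlay(a,(250,165),30,[],'',6),overlay(b,(205,232),30,[],'',6)]); cv2.imwrite('pics/u1b.png',im)"
```

```text
13.5 [0.4952 0.2974 0.0429] -61.718961375588044 [-0.2952  0.0403  6.2346] [-0.0152  0.0779  0.0354] 0.6763260075011059 [-0.3595  0.5561 -0.3757  1.9041  0.2942  0.7317 -1.9811]
```

View pics/u1b.png

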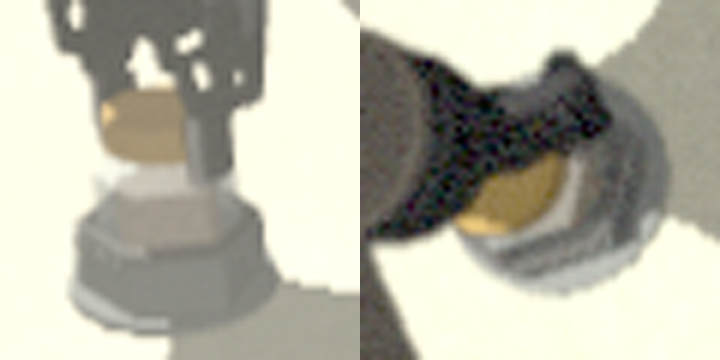

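Emit:
step_arm --pt "0 0 0 0 0 -5 0.6"

```text
t: 13.6
eef_pos: [0.4952, 0.2976, 0.0429]
tool_rot: [-0.002, 0.88, -0.475, 0.001]
contact_force: [-0.2, 0.7, 4.8]
gripper_width: 0.677
```

```bash
python3 -c "
from lk import *
o,M,p=pose(); print(p,o['contact_force'],o['torque'],o['gripper_width'])"
```

```text
[0.49523668 0.29756835 0.04290732] [-0.23926291  0.66516916  4.80572192] [ 0.11838348  0.0401523  -0.0520437 ] 0.6774752384715131
```

Emit:
step_arm --pt "0 0 0 0 0 -5 0.6"

```text
t: 13.7
eef_pos: [0.4952, 0.2977, 0.0429]
tool_rot: [-0.002, 0.901, -0.435, 0.001]
contact_force: [-0.7, -0.2, 5.1]
gripper_width: 0.679
```

```bash
python3 -c "
from lk import *
o,M,p=pose(); print(p,o['contact_force'],o['torque'],o['gripper_width'])"
```

```text
[0.49522145 0.29766078 0.04292133] [-0.66503352 -0.19296096  5.06360355] [ 0.10311702  0.02931342 -0.06783059] 0.6792866551755415
```

Emit:
step_arm --pt "0 0 0 0 0 -5.3 0.6" --pt "0 0 0 0 0 -5.3 0.6" --pt "0 0 0 0 0 -5.3 0.6" --pt "0 0 0 0 0 -5.3 0.6" --pt "0 0 0 0 0 -5.3 0.6" --pt "0 0 0 0 0 -5.3 0.6" --pt "0 0 0 0 0 -5.3 0.6" --pt "0 0 0 0 0 0 0.6" --pt "0 0 0 0 0 0 0.6"

```text
t: 14.6
eef_pos: [0.4953, 0.2975, 0.0429]
tool_rot: [-0.001, 0.992, -0.127, 0.001]
contact_force: [0.1, -0.3, 6.2]
gripper_width: 0.679
```

```bash
python3 -c "
from lk import *
a,b=lk('u2.png',.494,.296,.008,np.radians(20),sc=(250,160),tc=(205,232),w=30)
im=np.hstack([overlay(a,(250,165),30,[],'',6),overlay(b,(205,232),30,[],'',6)]); cv2.imwrite('pics/u2b.png',im)"
```

```text
14.7 [0.4953 0.2975 0.0429] -14.637050652557722 [0.9801 0.8198 5.4272] [0.0279 0.0402 0.0436] 0.6799998862313869 [-0.2114  0.596  -0.5745  1.8937  0.4496  0.7788 -1.2884]
```

View pics/u2b.png

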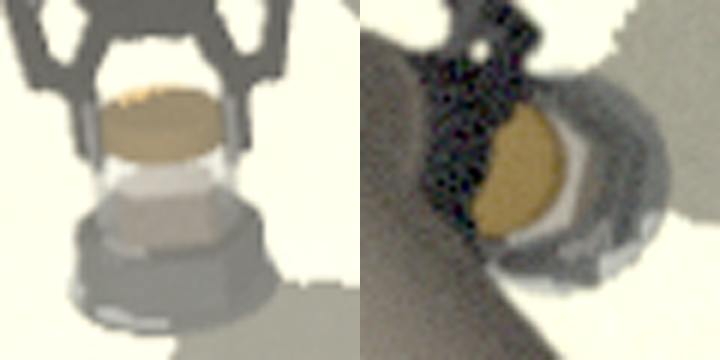

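Emit:
step_arm --pt "0 0 -0.1 0 0 0 0.6" --pt "0 0 -0.1 0 0 0 0.6" --pt "0 0 -0.1 0 0 0 0.6" --pt "0 0 0 0 0 0 0.6"

```text
t: 15.1
eef_pos: [0.494, 0.2963, 0.0446]
tool_rot: [-0.0, 0.992, -0.127, 0.0]
contact_force: [1.3, 0.9, -1.0]
gripper_width: 0.674
```

```bash
python3 -c "
from lk import *
o,M,p=pose(); print(p,o['contact_force'],o['torque'],o['gripper_width'])"
```

```text
[0.4939734  0.29632028 0.0446012 ] [ 1.27638724  0.89424445 -0.95082257] [ 0.01961195 -0.08903673 -0.0183115 ] 0.673950707506569
```

Emit:
step_arm --pt "0 0 -0.2 0 0 0 0.6" --pt "0 0 -0.2 0 0 0 0.6" --pt "0 0 0 0 0 0 0.6"

```text
t: 15.4
eef_pos: [0.494, 0.2964, 0.0489]
tool_rot: [-0.0, 0.992, -0.127, 0.0]
contact_force: [1.0, -0.2, -0.4]
gripper_width: 0.679
```

```bash
python3 -c "
from lk import *
a,b=lk('l1.png',.494,.296,.008,np.radians(20),sc=(250,160),tc=(205,232),w=30)
im=np.hstack([overlay(a,(250,165),30,[],'',6),overlay(b,(205,232),30,[],'',6)]); cv2.imwrite('pics/l1b.png',im)"
```

```text
15.5 [0.494  0.2963 0.0487] -14.636480410858882 [0.071  0.489  0.2094] [ 0.0747 -0.0496 -0.0002] 0.6754463823101395 [-0.2066  0.5874 -0.5799  1.8923  0.4412  0.7913 -1.2818]
```

View pics/l1b.png

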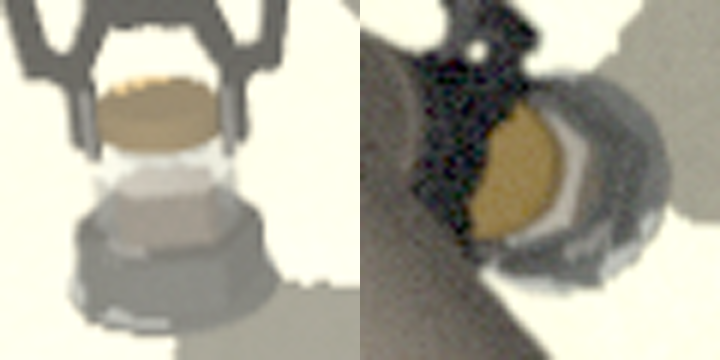

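Emit:
step_arm --pt "0 0 -0.3 0 0 0 0.6" --pt "0 0 -0.4 0 0 0 0.6" --pt "0 0 -0.4 0 0 0 0.6" --pt "0 0 -0.4 0 0 0 0.6" --pt "0 0 -0.4 0 0 0 0.6" --pt "0 0 -0.2 0 0 0 0.6" --pt "0 0 0 0 0 0 0.6" --pt "0 0 0 0 0 0 0.6" --pt "0 0 0 0 0 0 0.6" --pt "0 0 0 0 0 0 0.6"

```text
t: 16.5
eef_pos: [0.4938, 0.2962, 0.0694]
tool_rot: [0.0, 0.992, -0.127, -0.0]
contact_force: [-0.2, 0.5, -0.8]
gripper_width: 0.679
```

```bash
python3 -c "
from lk import *
a,b=lk('l2.png',.494,.296,.008,np.radians(20),sc=(250,155),tc=(205,232),w=30); save(b,'l2t.png'); save(a,'l2s.png')
im=np.hstack([overlay(a,(250,155),33,[],'',6),overlay(b,(205,232),33,[],'',6)]); cv2.imwrite('pics/l2b.png',im)"
```

```text
16.6 [0.4939 0.2963 0.0695] -14.637917562383608 [-0.3357 -0.2748 -0.1435] [0.0102 0.0018 0.0051] 0.6812510667787031 [-0.1928  0.5593 -0.5969  1.8811  0.4169  0.8277 -1.262 ]
```

View pics/l2b.png

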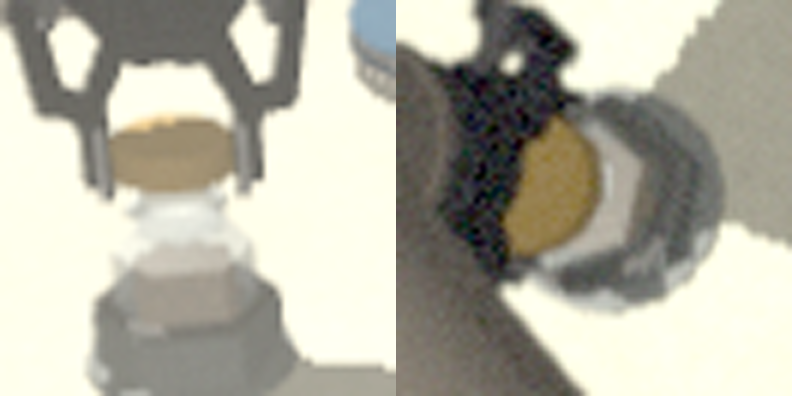

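View pics/l2s.png

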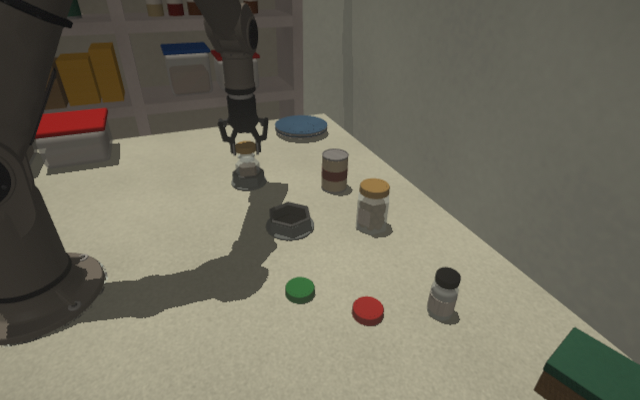

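The lid is level above the bare neck, about 14 mm up. The jar is still in its holder, the wrist force is about zero, and the other items haven't moved.

```bash
python3 -c "
from h import *
print(bot.hand_in()); o=bot.get_obs(); print(o['t'],o['eef_pos'],o['contact_force'],o['gripper_width'])"
```

```text
the job is handed in; nothing more can be done
None
the job is handed in; nothing more can be done
```

I handed in the job at about 16.6 s of the 45 s allowed, and no verdict came back. I gripped the jar by its lid, turned it 10° to match the smaller well and lowered it until it pressed on the floor. I then turned the lid 67° anticlockwise and lifted it straight up.

**Last checks:**
- **Jar seated:** the tool stopped 8.0 mm higher than at the pick-up, which matches the well's floor height. Net push on the floor was about 12 N.
- **Lid released:** wrist force was near zero while lifting, so the jar was not being carried along. Later pictures show it still in its well at the same heading.
- **Final hold:** the lid is over the bare neck, with its lower edge about 14 mm above the rim by tool height. It is held at 100 N, and the measured opening shows the fingers still on it.
- **Other groceries:** in the last side picture they stand where they were.

**What disagreed or stayed unchecked:**
- **Cameras:** the two differed by about 3 mm in y, and the holder was about 1 mm further in y than I had worked out. I corrected this during insertion from a 2.6 N side force.
- **Fingertips:** they appeared about 20 mm further behind the reported tool point than described, so I set the grasp height by comparing them with the lid in the pictures.
- **Loosening torque:** I did not record its peak, because my first reading came after 20° of turn, when the torque was already near zero. The lid's turn relative to the jar is therefore 67° less at most about 10° of play in the holder.

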